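Light the microscope base and click the sliding stage into its detent

ROBOT

A 7-joint arm with a two-finger parallel gripper is mounted at the origin on the work surface. World frame = base frame: x ahead of the robot, y to its left, z up, the work surface at z = 0. Lengths are in m, angles in rad, forces in N, time in s.
With the tool pointing down it reaches from about 0.425 to 0.875 m from the base axis. Payload 4.7 kg.
Tool frame: the origin (TCP) lies at the very end of the fingers, on their centre line; the grasp point (between the pads) lies behind it (env.hold_point_z is the z of the grasp point in the tool frame, in m); z points along the fingers, y is the line along which they close (so a half turn about z gives the same grasp; the last joint's range is limited). The gripper opens to 87 mm and grips with 3 to 60 N. Pads are 19 mm wide; open, the fingers measure 117 mm over their backs; the gripper's body (75 mm by 190 mm) begins 51 mm behind the grasp point.
Start: joints at [-1.233, 0.321, -0.07, 1.45, 0.023, 1.371, -0.057], TCP at [0.207, 0.616, 0.223] pointing down, gripper open.
Joint ranges: [-2.86, 2.86], [-0.3, 2.09], [-1.38, 1.24], [0.06, 2.45], [-1.56, 4.7], [0.09, 2.05], [-2.69, 2.69]. Speed limits (rad/s): [2.57, 2.57, 3.14, 3.14, 3.14, 3.14, 3.14].

INTERFACE

Orientations are given as [roll, pitch, yaw] about the fixed x, y, z axes, in that order (R = Rz(yaw) Ry(pitch) Rx(roll)).
In Python, from workcell import env, imaging, find_in, outline_of, place_of gives the robot as it stands.
- The arm moves only by the shell command python3 -m handwheel 'ROWS' [FORCE]. ROWS is JSON, a list of rows, each an object with "hand": the finger opening in cm, from 0 to 8.7; "offset": the shift along the tool's x, y, z in cm, a list of three; "twist": the turn about the tool's z in rad. In form: [{"hand": hand, "offset": [dx, dy, dz], "twist": twist}, ...]. A call has 1 to 8 rows; each row shifts and turns the commanded pose from where the row before left it, along the tool's axes as they then stand; what a row does not reach is not made up. A row lasts 1/8 s, in which the tool goes at most 62.5 mm and 10.7 degrees, less where a joint would pass 70% of its speed; a pose out of reach is approached as far as the arm can. A call with a gripper value outside its range is refused whole. The fingers move at their own pace and stop on an object; FORCE is the grip in N (left out, the last holds). Time passes only in rows, so rows that do not move let the fingers close. It gives the time, the measured TCP pose, the force, the opening and the grip force at its end, in the units of the state.
- env.state(): the state, without advancing time (a new reading comes with each control period).
- imaging.grab_frame(name): name is "scene" or "top"; returns a dict with "color" (400x640x3 uint8, blue, green, red), "fx", "fy", "cx", "cy" (pixels), "T" (4x4, takes a point from camera to world coordinates). Camera axes: x right, y down, z forward; pixel columns grow to the right and rows downward; lengths in m; the calibration is good to about 2 mm. A picture is of the moment at which its call begins. There is no depth.
- env.close_job(): hands the job in; it is judged then, once.
Trained networks look in a picture, given as the dict that the camera call returned (one of the last four; its "shot" number tells which), for a name from the list of things; names that differ only in an ending like _2 or _b are one class to them, and where a whole thing is asked for, a point or a joint stands for the part that bears it (a point fixed in the world has none). Each returns a list of dicts, best first, with "p" (0 to 1); they miss things now and then, are a little off and sometimes report something else, mostly with a low value. They report only what shows in the picture. A call takes as long as a camera call. They do not tell look-alikes from the thing itself.
- find_in(label, picture): "rect" ([left, top, width, height] in pixels, round what is visible of it).
- outline_of(label, picture): "mask" (400x640 bool, what is visible of it) and "rect" ([left, top, width, height] in pixels, round what is visible of it).
- place_of(label, picture): "point" ([column, row] in pixels: a listed point, or the origin of a listed thing).
The state is a dict: "time_s": time; "joint_positions": joint angles; "qd": joint speeds; "joint_efforts": joint torques, N m; "eef_pos": TCP position; "orientation": TCP orientation; "ft_force": force on the tool from outside, world axes, zero at the start; "moment": the same for the moment, N m; "width": finger opening in m; "gripper_force": force on a finger pad.
Only numpy, scipy, OpenCV 4.12 (cv2) and the standard library are available. Lean on these libraries where they do the work, as an engineer would, in place of code of your own. Each camera call takes 0.05 s, during which the arm holds its last target. There are 200 camera calls.

TASK

Press the lamp pedal all the way down to its stop and let it spring back up; then take the upright tab of the sliding stage on the white light base between the fingers and slide the stage along its rail, to the left as the robot sees it, until you feel the ball click into the notch. Finish there, still holding the tab with the stage resting in its click position, and leave everything else on the bench where it is.

Things in the scene. Friction and masses are not known exactly. Their poses are not given: they have to be found in the camera images.
- light_base: White microscope light base, fixed, 200 (x) x 260 (y) x 50 mm high; origin at the centre of its underside; yaw up to 0.3 rad. +x points away from the robot, +y left along the rail. The aluminium rail runs along y on its top, 45 mm nearer the robot than its centre line. An aluminium detent block (30 x 24 mm, top 73 mm above the bench) is clamped beyond the rail. The black knob is not used.
- stage (a joint): Stage position, m: 0 at the right stop to 0.08 at the left stop (+y of light_base). Starts at 0 to 0.012. Dark steel plate 44 x 150 x 12 mm, top 69 mm above the bench, grey tab in the middle. Slides with about 1 N. Clicks once, between 0.030 and 0.062: the ball pulls it forward over the last 5 mm (up to about 6 N), then resists with 6 to 7 N. Let go within 3 mm, it centres itself.
- stage_tab (a point): Grip point in the tab, 101 mm above the bench. The upright tab is 14 mm thick (x of light_base), 36 mm long (along the rail, y), its top 115 mm and its foot 69 mm above the bench: 14 mm above and 32 mm below this point. Pinch it from above across its thickness. Axes as light_base; it moves with the stage.
- detent_ball (a joint): How far the spring-loaded 16 mm ball, in the brass barrel of the detent block, has come out towards the stage, m: under 0.001 on the stage's plain edge, about 0.0053 in the notch with the stage centred, 0.003 with it 2.3 mm off. The notch, 13 mm wide, is in the stage's far edge beside the tab. The block sits 10 mm right (-y) to 22 mm left (+y) of the base's centre, differently each time.
- pedal (a joint): Angle of the lamp pedal, rad: 0 up (start), 0.26 down at its stop. It springs back when released. About 2 N at the tread starts it and 6 to 7 N holds it at its stop.
- pedal_tread (a point): Point to press: top face of the steel pedal, near the free end that points to the robot, 85 mm from the hinge, midway across; about 47 mm above the bench when up, 25 mm at the stop. The pedal plate is 112 x 58 x 6 mm, slopes up towards the robot by 0.26 rad when up and is level at the stop. Axes as pedal_base.
- pedal_base: Black rubber-covered foot plate of the pedal, fixed, 130 (x) x 80 (y) x 10 mm; origin at the centre of its underside; turned up to 0.3 rad; the hinge, along y, lies 52 mm along its +x (away from the robot), 22 mm above the bench.
- dish_near: Bystander, loose, must stay where it is. Between the robot and the light base. Shallow glass dish, 90 mm across, 15 mm high; origin at the centre of its underside.
- dish_left: Bystander, loose, must stay where it is. To the left of the light base. Shallow glass dish, 90 mm across, 15 mm high; origin at the centre of its underside.
- vial_a: Bystander, loose, must stay where it is. Glass vial with black cap, 26 mm across, 60 mm high; origin at the centre of its underside.
- vial_b: Bystander, loose, must stay where it is. Glass vial with black cap, 26 mm across, 60 mm high; origin at the centre of its underside.
- marker: Bystander, loose, must stay where it is. Grey marker pen with black cap, 135 mm long along its x, 12 mm thick; origin under its middle.
- vial_block: Bystander, loose, must stay where it is. Wooden block, 90 x 50 x 30 mm; origin at the centre of its underside.
- mug: Bystander, loose, must stay where it is. White mug, 80 mm across, 95 mm high, handle to its +y; origin at the centre of its underside.
Things that resemble listed ones, but are neither listed nor needed, are in the scene too. What is meant by the pedal_base is not blue or green, and is the larger of those in its own colour.

How it is judged:
By the outcome, as a careful person would: the job done as asked, in the order asked, and still so for the second after the job is handed in, while the arm keeps its last pose, push and grip.
It also fails if it takes over 67 s, if anything falls off the work surface, if the arm or the gripper's body presses on something with over 40 N, if the wrist force passes 120 N, or if a joint passes its speed limit or range.

## Working session

There is one attempt and no reset: what is moved stays moved. The work goes in short steps, Python scripts to look and compute and a shell command to move; the robot and the scene stay as the last step left them, time stands still between calls to the robot, and variables do not carry over. Pictures are saved under pics/ and viewed, at most 10 in all, crops included, and the job is handed in when it is done.

```bash
mkdir -p pics; cat > h.py <<'E'
from workcell import env, imaging, find_in, outline_of, place_of
import numpy as np, cv2
def ray(f,p,z):
    T=np.array(f["T"]);d=T[:3,:3]@np.array([(p[0]-f["cx"])/f["fx"],(p[1]-f["cy"])/f["fy"],1]);o=T[:3,3]
    return o+d*(z-o[2])/d[2]
def proj(f,P):
    T=np.array(f["T"]);q=T[:3,:3].T@(np.array(P)-T[:3,3]);return np.array([f["fx"]*q[0]/q[2]+f["cx"],f["fy"]*q[1]/q[2]+f["cy"]])
E
python3 - <<'E'
from h import *
s=env.state();print({k:np.round(v,3) for k,v in s.items()},env.hold_point_z)
F={n:imaging.grab_frame(n) for n in("top","scene")}
for n,f in F.items():
    cv2.imwrite(f"pics/{n}0.png",f["color"]);print(n,np.round(f["T"],3).tolist(),f["fx"])
    for l,z in(("stage_tab",.101),("pedal_tread",.047),("pedal_base",0),("light_base",0)):
        for r in place_of(l,f)[:4]:print(l,np.round(r["point"]),round(r["p"],2),np.round(ray(f,r["point"],z),3))
E
```

```text
{'time_s': np.float64(0.0), 'joint_positions': array([-1.233,  0.322, -0.07 ,  1.452,  0.023,  1.371, -0.057]), 'qd': array([-0.001,  0.003,  0.   , -0.001,  0.   , -0.001,  0.   ]), 'joint_efforts': array([-0.0000e+00, -4.9130e+01, -4.0400e-01, -3.1252e+01, -6.4000e-02,
        4.4000e-02,  0.0000e+00]), 'eef_pos': array([0.207, 0.616, 0.221]), 'orientation': array([-3.14 ,  0.   ,  2.818]), 'ft_force': array([ 0.907, -1.072,  0.245]), 'moment': array([-0.021,  0.015,  0.035]), 'gripper_force': np.float64(0.0), 'width': np.float64(0.087)} -0.0187
top [[-0.018, -0.989, 0.146, 0.302], [-1.0, 0.021, 0.02, -0.006], [-0.022, -0.146, -0.989, 1.567], [0.0, 0.0, 0.0, 1.0]] 488.3895093708098
stage_tab [279. 196.] 0.64 [0.512 0.125 0.101]
pedal_tread [454. 207.] 0.88 [ 0.472 -0.418  0.047]
pedal_tread [404. 266.] 0.76 [ 0.292 -0.253  0.047]
pedal_tread [358. 191.] 0.63 [ 0.528 -0.118  0.047]
pedal_tread [414. 215.] 0.58 [ 0.451 -0.289  0.047]
pedal_base [402. 257.] 0.89 [ 0.323 -0.255  0.   ]
pedal_base [354. 185.] 0.68 [ 0.557 -0.112  0.   ]
pedal_base [412. 206.] 0.67 [ 0.484 -0.296  0.   ]
pedal_base [453. 198.] 0.62 [ 0.506 -0.428  0.   ]
light_base [277. 186.] 0.67 [0.557 0.141 0.   ]
scene [[0.127, 0.552, -0.824, 1.318], [0.992, -0.074, 0.103, -0.103], [-0.004, -0.83, -0.557, 0.623], [0.0, 0.0, 0.0, 1.0]] 387.4611227626754
stage_tab [377. 187.] 0.83 [0.501 0.126 0.101]
pedal_tread [166. 216.] 0.83 [ 0.482 -0.41   0.047]
pedal_tread [222. 204.] 0.78 [ 0.444 -0.276  0.047]
pedal_tread [238. 176.] 0.77 [ 0.304 -0.242  0.047]
pedal_tread [282. 214.] 0.74 [ 0.513 -0.119  0.047]
pedal_base [288. 234.] 0.93 [ 0.537 -0.107  0.   ]
pedal_base [160. 235.] 0.81 [ 0.497 -0.431  0.   ]
pedal_base [217. 224.] 0.65 [ 0.47  -0.292  0.   ]
pedal_base [239. 193.] 0.6 [ 0.32  -0.245  0.   ]
light_base [389. 235.] 0.69 [0.572 0.148 0.   ]
```

View pics/top0.png

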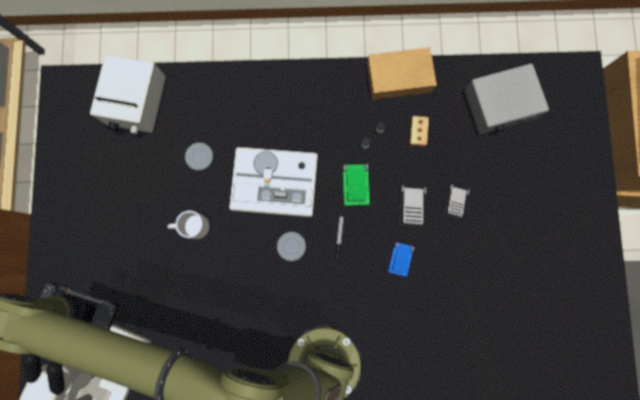

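View pics/scene0.png

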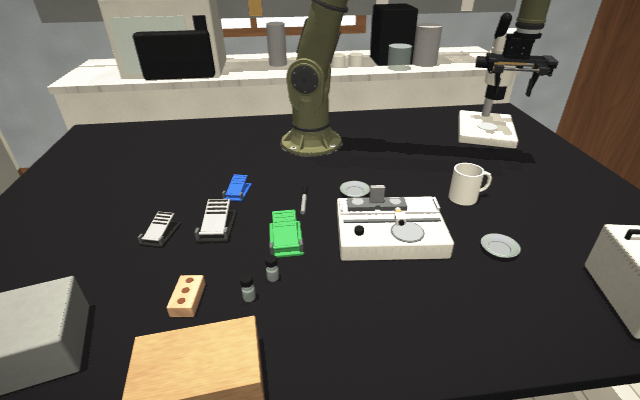

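```bash
cat > m.py <<'E'
from h import *
from scipy.optimize import least_squares
def tri(obs,z):
    g=lambda P:np.concatenate([(proj(f,[P[0],P[1],z])-p) for f,p in obs])
    r=least_squares(g,[.5,0]);return r.x,np.abs(r.fun).max()
E
python3 - <<'E'
from m import *
F={n:imaging.grab_frame(n) for n in("top","scene")}
def near(l,n,z,g):
    f=F[n];return min((np.array(r["point"]) for r in place_of(l,f)),key=lambda p:np.linalg.norm(p-proj(f,[*g,z])))
for l,z,g in(("stage_tab",.101,(.506,.125)),("pedal_tread",.047,(.448,-.283)),("pedal_base",0,(.477,-.294)),("light_base",0,(.565,.145)),("stage",.069,(.506,.125))):
  try: print(l,[np.round(v,4) for v in tri([(F[n],near(l,n,z,g)) for n in F],z)])
  except Exception as e: print(l,e)
for l,z,px in(("pedal_base",.02,(413,205)),("light_base",.05,(277,182)),("stage_tab",.069,(282,194)),("pedal_base",.02,(457,200))):
    f=F["top"]
    for r in outline_of(l,f):
        m=r["mask"].astype(np.uint8)
        if m[px[1]-3:px[1]+4,px[0]-3:px[0]+4].any():
            c=max(cv2.findContours(m,0,2)[0],key=cv2.contourArea)[:,0]
            w=np.array([ray(f,p,z)[:2] for p in c],np.float32)
            print(l,r["p"],cv2.minAreaRect(w))
a=F["top"]["color"][170:240,380:480];b=F["scene"]["color"][185:255,125:245];c=F["scene"]["color"][175:265,325:455];d=F["top"]["color"][140:225,225:325]
R=lambda x:cv2.resize(x,(400,290),interpolation=cv2.INTER_CUBIC)
cv2.imwrite("pics/c.png",np.vstack([np.hstack([R(a),R(b)]),np.hstack([R(d),R(c)])]))
E
```

```text
stage_tab [array([0.5155, 0.1217]), np.float64(1.6736)]
pedal_tread [array([ 0.4504, -0.2852]), np.float64(1.2691)]
pedal_base [array([ 0.4704, -0.2927]), np.float64(1.6769)]
light_base [array([0.5627, 0.1499]), np.float64(0.6167)]
stage it knows: dish_left, dish_near, light_base, marker, mug, pedal_base, pedal_tread, stage_tab, vial, vial_block
pedal_base 0.61 ((0.48145681619644165, -0.290463387966156), (0.090261310338974, 0.1308603137731552), 82.50414276123047)
light_base 0.73 ((0.565712034702301, 0.1461404711008072), (0.2598990201950073, 0.2027093768119812), 84.16696166992188)
stage_tab 0.57 ((0.520405113697052, 0.11954616010189056), (0.15271151065826416, 0.04972101002931595), 84.16832733154297)
pedal_base 0.81 ((0.49125683307647705, -0.4282154142856598), (0.06478771567344666, 0.1027667373418808), 73.6579360961914)
```

View pics/c.png

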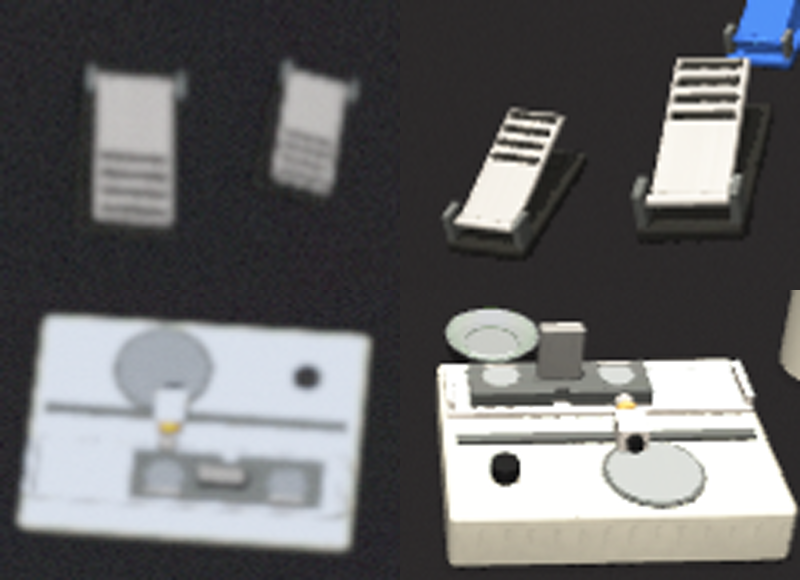

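Pedal candidates in the top view: green (356,185), blue (401,259), small steel/black (458,200), large steel/black (413,205). The last one is right: not blue or green, and the larger of its colour. The crop agrees. The tab is at top (282,194), on the near side of the white base. The ball barrel is up and to the left of it, roughly 40–45 mm along the rail.

```bash
cat > plan.py <<'E'
from h import *
import sys
def plan(tgt,yaw,n,start=None,y0=None):
    s=env.state();p=np.array(s["eef_pos"]) if start is None else np.array(start);y=s["orientation"][2] if y0 is None else y0
    tw=round(-((yaw-y+np.pi)%(2*np.pi)-np.pi)/n,3); st=(np.array(tgt)-p)/n
    for i in range(n):
        c,q=np.cos(y),np.sin(y);o=[c*st[0]+q*st[1],q*st[0]-c*st[1],-st[2]]
        print(np.round(np.array(o)*100,2).tolist(),tw); y-=tw
if __name__=="__main__":
    a=[float(v) for v in sys.argv[1:]];plan(a[:3],a[3],int(a[4]))
E
python3 plan.py .5 .3 .2 1.468 8; python3 - <<'E'
from plan import *
print(); plan([.45,-.286,.13],1.54,10,[.5,.3,.2],1.468)
E
```

```text
[-4.73, -2.58, 0.28] 0.169
[-5.1, -1.75, 0.28] 0.169
[-5.32, -0.87, 0.28] 0.169
[-5.39, 0.04, 0.28] 0.169
[-5.31, 0.95, 0.28] 0.169
[-5.07, 1.83, 0.28] 0.169
[-4.69, 2.65, 0.28] 0.169
[-4.18, 3.4, 0.28] 0.169

[-5.88, 0.1, 0.7] -0.007
[-5.88, 0.06, 0.7] -0.007
[-5.88, 0.02, 0.7] -0.007
[-5.88, -0.02, 0.7] -0.007
[-5.88, -0.06, 0.7] -0.007
[-5.88, -0.1, 0.7] -0.007
[-5.88, -0.14, 0.7] -0.007
[-5.88, -0.18, 0.7] -0.007
[-5.88, -0.23, 0.7] -0.007
[-5.88, -0.27, 0.7] -0.007
```

```bash
python3 -m handwheel '[{"hand":0,"offset":[-4.7,-2.6,0.2],"twist":0.169},{"hand":0,"offset":[-5.1,-1.8,0.2],"twist":0.169},{"hand":0,"offset":[-5.3,-0.9,0.2],"twist":0.169},{"hand":0,"offset":[-5.4,0,0.2],"twist":0.169},{"hand":0,"offset":[-5.3,0.9,0.2],"twist":0.169},{"hand":0,"offset":[-5.1,1.8,0.2],"twist":0.169},{"hand":0,"offset":[-4.7,2.6,0.2],"twist":0.169},{"hand":0,"offset":[-4.2,3.4,0.2],"twist":0.169}]' 20; python3 plan.py .45 -.286 .12 1.5 10
```

```text
time_s: 2.2
eef_pos: [0.4988, 0.2968, 0.2069]
orientation: [3.141, -0.001, 1.46]
ft_force: [1.3, 0.7, -0.0]
width: 0.015
gripper_force: 0.0
[-5.85, 0.16, 0.87] -0.004
[-5.85, 0.13, 0.87] -0.004
[-5.85, 0.11, 0.87] -0.004
[-5.85, 0.09, 0.87] -0.004
[-5.85, 0.06, 0.87] -0.004
[-5.85, 0.04, 0.87] -0.004
[-5.85, 0.02, 0.87] -0.004
[-5.85, -0.01, 0.87] -0.004
[-5.85, -0.03, 0.87] -0.004
[-5.85, -0.05, 0.87] -0.004
```

```bash
python3 -m handwheel '[{"hand":0,"offset":[-5.8,0.1,0],"twist":0},{"hand":0,"offset":[-5.8,0.1,0],"twist":0},{"hand":0,"offset":[-5.8,0.1,0],"twist":0},{"hand":0,"offset":[-5.8,0.1,0],"twist":0},{"hand":0,"offset":[-5.8,0.1,0],"twist":0},{"hand":0,"offset":[-5.8,0,0.5],"twist":0},{"hand":0,"offset":[-5.8,0,1],"twist":0},{"hand":0,"offset":[-5.8,0,1],"twist":0}]'; python3 -m handwheel '[{"hand":0,"offset":[-5.5,0,2],"twist":0},{"hand":0,"offset":[-5.5,0,2],"twist":0},{"hand":0,"offset":[0,0,1],"twist":0},{"hand":0,"offset":[0,0,0],"twist":0}]';python3 - <<'E'
from h import *
s=env.state();p=s["eef_pos"]
F={n:imaging.grab_frame(n) for n in("top","scene")}
print(proj(F["top"],p),proj(F["scene"],p))
f=F["scene"];u,v=proj(f,p).astype(int);a=f["color"][v-40:v+50,u-60:u+60].copy()
f=F["top"];u,v=proj(f,p).astype(int);b=f["color"][v-40:v+50,u-60:u+60].copy()
cv2.imwrite("pics/p1.png",np.hstack([cv2.resize(x,(400,300),interpolation=2) for x in(a,b)]))
for l,z in(("pedal_tread",.047),):
  for n in F:
    for r in place_of(l,F[n])[:4]:print(n,np.round(r["point"],1),round(r["p"],2),np.round(ray(F[n],r["point"],z),3))
E
python3 plan.py .450 -.287 .06 1.5 1
```

```text
time_s: 3.2
eef_pos: [0.4539, -0.1657, 0.1818]
orientation: [3.14, -0.001, 1.466]
ft_force: [0.9, -0.2, 0.2]
width: 0.0002
gripper_force: 0.0
time_s: 3.7
eef_pos: [0.4421, -0.2725, 0.1308]
orientation: [-3.14, -0.001, 1.466]
ft_force: [-0.7, 0.8, 0.6]
width: 0.0004
gripper_force: 0.0
[413.06658122 214.90114157] [217.80664465 175.77794695]
top [354.5 191.9] 0.69 [ 0.526 -0.108  0.047]
top [414.6 215.2] 0.51 [ 0.449 -0.293  0.047]
scene [160.9 217.1] 0.88 [ 0.485 -0.421  0.047]
scene [284.9 215.1] 0.83 [ 0.517 -0.112  0.047]
scene [216.5 208.8] 0.8 [ 0.466 -0.287  0.047]
scene [304.3 200. ] 0.66 [ 0.455 -0.058  0.047]
[-1.43, 0.78, 7.22] -0.031
```

View pics/p1.png

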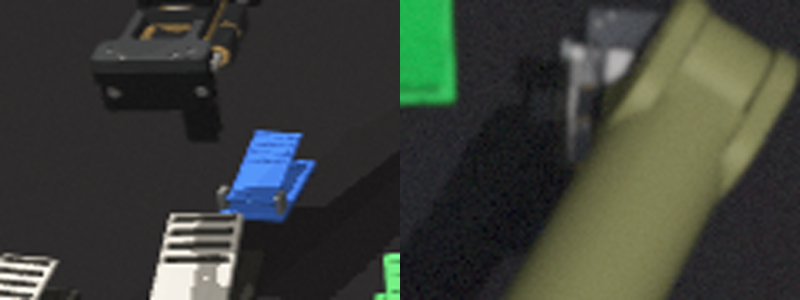

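The fingers are above the large pedal, at about (200,130) in the left half, with the tread behind and below. I'll correct the position and press.

```bash
python3 -m handwheel '[{"hand":0,"offset":[-1.4,0.9,2.5],"twist":0},{"hand":0,"offset":[0,0,2.5],"twist":0},{"hand":0,"offset":[0,0,2],"twist":0},{"hand":0,"offset":[0,0,0],"twist":0}]';python3 -m handwheel '[{"hand":0,"offset":[0,0,1],"twist":0},{"hand":0,"offset":[0,0,0.8],"twist":0},{"hand":0,"offset":[0,0,0],"twist":0}]'
```

```text
time_s: 4.4
eef_pos: [0.4494, -0.287, 0.0604]
orientation: [-3.139, -0.001, 1.467]
ft_force: [-0.1, 0.8, 0.5]
width: 0.0004
gripper_force: 0.0
time_s: 4.78
eef_pos: [0.4503, -0.2881, 0.0435]
orientation: [3.141, -0.0, 1.466]
ft_force: [-0.2, 0.4, 1.9]
width: 0.0006
gripper_force: 1.0
```

```bash
python3 -m handwheel '[{"hand":0,"offset":[0,0,0.6],"twist":0},{"hand":0,"offset":[0,0,0.5],"twist":0},{"hand":0,"offset":[0,0,0.3],"twist":0},{"hand":0,"offset":[0,0,0],"twist":0}]';python3 -m handwheel '[{"hand":0,"offset":[0,0,0.3],"twist":0},{"hand":0,"offset":[0,0,0],"twist":0}]';python3 -m handwheel '[{"hand":0,"offset":[0,0,0.2],"twist":0},{"hand":0,"offset":[0,0,0],"twist":0}]'
```

```text
time_s: 5.28
eef_pos: [0.4493, -0.2884, 0.0293]
orientation: [-3.14, -0.0, 1.465]
ft_force: [-3.3, 0.7, 4.1]
width: 0.0002
gripper_force: 2.2
time_s: 5.52
eef_pos: [0.4498, -0.2884, 0.0266]
orientation: [-3.141, 0.0, 1.466]
ft_force: [-2.5, 0.1, 5.2]
width: 0.0006
gripper_force: 2.5
time_s: 5.78
eef_pos: [0.4499, -0.2884, 0.0254]
orientation: [-3.141, -0.001, 1.466]
ft_force: [-5.3, 1.3, 10.7]
width: 0.0005
gripper_force: 5.6
```

```bash
python3 -m handwheel '[{"hand":0,"offset":[0,0,0.2],"twist":0},{"hand":0,"offset":[0,0,0],"twist":0},{"hand":0,"offset":[0,0,0],"twist":0}]'
```

```text
time_s: 6.15
eef_pos: [0.45, -0.2885, 0.0252]
orientation: [-3.141, -0.002, 1.465]
ft_force: [-10.7, 3.7, 27.4]
width: 0.0005
gripper_force: 13.7
```

At the stop: the force rises with no further travel. I'll release and move to above the tab.

```bash
python3 -m handwheel '[{"hand":0,"offset":[0,0,-1],"twist":0},{"hand":0,"offset":[0,0,-1.5],"twist":0},{"hand":0,"offset":[0,0,-3],"twist":0},{"hand":0,"offset":[0,0,-5],"twist":0},{"hand":0,"offset":[0,0,-5],"twist":0},{"hand":0,"offset":[0,0,-2],"twist":0}]'; python3 - <<'E'
from m import *
F={n:imaging.grab_frame(n) for n in("top","scene")}
print([ (np.round(r["point"],1),round(r["p"],2)) for r in place_of("pedal_tread",F["scene"])])
c=F["scene"]["color"][185:255,165:285];cv2.imwrite("pics/ped.png",cv2.resize(c,(600,350),interpolation=2))
E
python3 plan.py .516 .1215 .19 1.468 8
```

```text
time_s: 6.9
eef_pos: [0.4516, -0.2887, 0.2009]
orientation: [3.136, 0.0, 1.466]
ft_force: [0.4, -0.4, -0.3]
width: 0.0005
gripper_force: 0.0
[(array([218.9, 208.2]), 0.76), (array([162. , 218.3]), 0.75), (array([283.2, 214.1]), 0.72), (array([237.2, 176.8]), 0.57)]
[5.18, 0.28, 0.1] -0.0
[5.18, 0.28, 0.1] -0.0
[5.18, 0.28, 0.1] -0.0
[5.18, 0.28, 0.1] -0.0
[5.18, 0.28, 0.1] -0.0
[5.18, 0.28, 0.1] -0.0
[5.18, 0.28, 0.1] -0.0
[5.18, 0.28, 0.1] -0.0
```

View pics/ped.png

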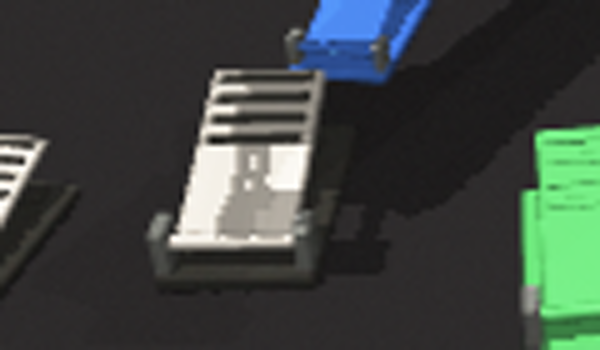

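The pedal has sprung back up, with the plate sloping again around (260,150).

```bash
python3 -m handwheel '[{"hand":5,"offset":[5.2,0.3,0],"twist":0},{"hand":5,"offset":[5.2,0.3,0],"twist":0},{"hand":5,"offset":[5.2,0.3,0],"twist":0},{"hand":5,"offset":[5.2,0.3,0],"twist":0},{"hand":5,"offset":[5.2,0.3,0],"twist":0},{"hand":5,"offset":[5.2,0.3,0],"twist":0},{"hand":5,"offset":[5.2,0.3,0],"twist":0},{"hand":5,"offset":[5,0.2,0],"twist":0}]'; python3 -m handwheel '[{"hand":5,"offset":[0,0,3],"twist":0},{"hand":5,"offset":[0,0,2],"twist":0},{"hand":5,"offset":[0,0,0],"twist":0}]'; python3 - <<'E'
from m import *
s=env.state();p=s["eef_pos"]
f=imaging.grab_frame("scene");print(proj(f,p),[(r["point"],r["p"]) for r in place_of("stage_tab",f)])
for r in place_of("stage_tab",f)[:1]:print(ray(f,r["point"],.101))
c=f["color"][120:270,310:460];cv2.imwrite("pics/tab.png",cv2.resize(c,(600,600),interpolation=2))
E
python3 plan.py .516 .1215 .082 1.468 1
```

```text
time_s: 8.05
eef_pos: [0.5153, 0.1229, 0.1956]
orientation: [-3.139, 0.001, 1.466]
ft_force: [0.7, -0.6, -0.3]
width: 0.0498
gripper_force: 0.0
time_s: 8.43
eef_pos: [0.5139, 0.1207, 0.1444]
orientation: [-3.136, 0.003, 1.466]
ft_force: [0.1, -0.2, 0.6]
width: 0.0501
gripper_force: 0.0
[377.21055075 174.84673029] [([375.3, 189.9], 0.65)]
[0.5142493 0.1186576 0.101    ]
[0.04, -0.05, 6.58] -0.002
```

View pics/tab.png

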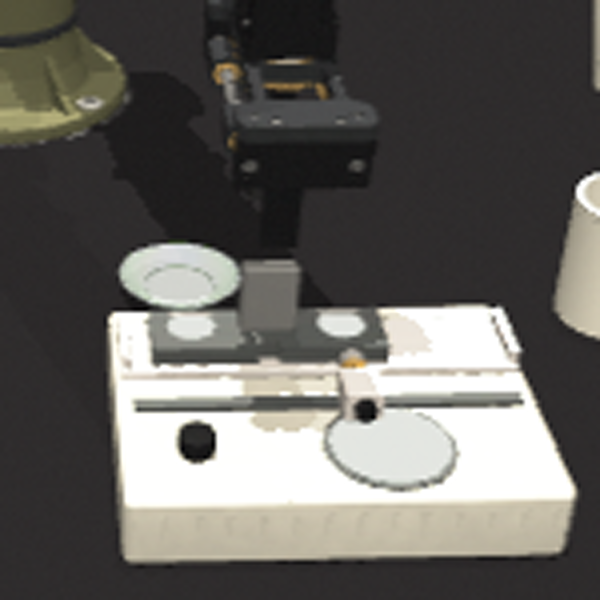

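The far finger, at (280,225), is lined up with the tab at (272,290). I'll go down and grip it.

```bash
python3 -m handwheel '[{"hand":5,"offset":[0,0.1,2],"twist":0},{"hand":5,"offset":[0,0,2],"twist":0},{"hand":5,"offset":[0,0,1.5],"twist":0},{"hand":5,"offset":[0,0,0.6],"twist":0},{"hand":5,"offset":[0,0,0],"twist":0}]'; python3 -m handwheel '[{"hand":1,"offset":[0,0,0],"twist":0},{"hand":1,"offset":[0,0,0],"twist":0},{"hand":1,"offset":[0,0,0],"twist":0},{"hand":1,"offset":[0,0,0],"twist":0}]' 15;python3 -m handwheel '[{"hand":1,"offset":[0,0,0],"twist":0},{"hand":1,"offset":[0,0,0],"twist":0}]' 30
```

```text
time_s: 9.2
eef_pos: [0.5174, 0.121, 0.0867]
orientation: [3.141, -0.0, 1.466]
ft_force: [-0.3, 0.0, 0.4]
width: 0.0502
gripper_force: 0.0
time_s: 9.7
eef_pos: [0.5174, 0.1211, 0.0867]
orientation: [3.141, -0.0, 1.466]
ft_force: [0.6, -0.4, -0.1]
width: 0.0179
gripper_force: 0.0
time_s: 9.95
eef_pos: [0.5185, 0.1209, 0.0868]
orientation: [3.139, -0.0, 1.466]
ft_force: [5.6, 0.0, -3.3]
width: 0.0139
gripper_force: 30.0
```

```bash
python3 -m handwheel '[{"hand":1,"offset":[0.4,0,0],"twist":0},{"hand":1,"offset":[0.4,0,0],"twist":0},{"hand":1,"offset":[0.4,0,0],"twist":0},{"hand":1,"offset":[0.4,0,0],"twist":0},{"hand":1,"offset":[0,0,0],"twist":0}]'; for i in 1 2 3; do python3 -c 'from workcell import env,imaging;imaging.grab_frame("scene");s=env.state();print(s["ft_force"],s["eef_pos"])'; done
```

```text
time_s: 10.58
eef_pos: [0.5201, 0.1365, 0.0868]
orientation: [3.139, 0.0, 1.466]
ft_force: [5.3, -0.7, -1.6]
width: 0.0138
gripper_force: 30.0
[ 5.23827362 -0.80065714 -2.39676634] [0.52011475 0.13652776 0.08682808]
[ 5.38982128 -1.46101032 -2.73958525] [0.52009901 0.13654496 0.08680099]
[ 5.66643164 -0.48920763 -2.42019156] [0.52012113 0.13652854 0.08682448]
```

```bash
R='grep -E "eef|ft_f"'; python3 -m handwheel '[{"hand":1,"offset":[0.3,0,0],"twist":0},{"hand":1,"offset":[0,0,0],"twist":0}]'|grep -E "eef|ft_f"; python3 -m handwheel '[{"hand":1,"offset":[0.3,0,0],"twist":0},{"hand":1,"offset":[0,0,0],"twist":0}]'|grep -E "eef|ft_f";python3 -m handwheel '[{"hand":1,"offset":[0.3,0,0],"twist":0},{"hand":1,"offset":[0,0,0],"twist":0}]'|grep -E "eef|ft_f"; python3 - <<'E'
from h import *
f=imaging.grab_frame("scene");c=f["color"][170:250,330:450];cv2.imwrite("pics/t2.png",cv2.resize(c,(780,520),interpolation=2))
E
```

```text
eef_pos: [0.5204, 0.1394, 0.0868]
ft_force: [4.8, -1.2, -1.8]
eef_pos: [0.5207, 0.1423, 0.0868]
ft_force: [4.6, -1.2, -1.6]
eef_pos: [0.521, 0.1453, 0.0868]
ft_force: [5.3, -1.3, -2.9]
```

View pics/t2.png

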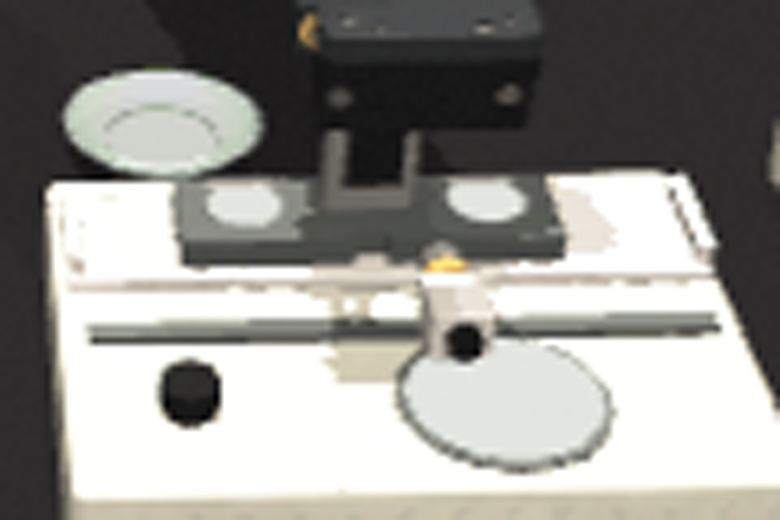

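The notch is at (372,262) and the ball at (443,258), so about 27 mm is left.

```bash
python3 -m handwheel '[{"hand":1,"offset":[0.4,0,0],"twist":0},{"hand":1,"offset":[0.4,0,0],"twist":0},{"hand":1,"offset":[0.4,0,0],"twist":0},{"hand":1,"offset":[0,0,0],"twist":0}]'|grep -E "eef|ft_f"; python3 -m handwheel '[{"hand":1,"offset":[0.3,0,0],"twist":0},{"hand":1,"offset":[0,0,0],"twist":0}]'|grep -E "eef|ft_f";python3 -m handwheel '[{"hand":1,"offset":[0.3,0,0],"twist":0},{"hand":1,"offset":[0,0,0],"twist":0}]'|grep -E "eef|ft_f"; python3 -m handwheel '[{"hand":1,"offset":[0.2,0,0],"twist":0},{"hand":1,"offset":[0,0,0],"twist":0}]'|grep -E "eef|ft_f"
```

```text
eef_pos: [0.5222, 0.1575, 0.0868]
ft_force: [5.1, -1.4, -1.9]
eef_pos: [0.5225, 0.1603, 0.0868]
ft_force: [5.3, -1.2, -2.0]
eef_pos: [0.5229, 0.1638, 0.0868]
ft_force: [5.5, 0.6, -2.4]
eef_pos: [0.5233, 0.1672, 0.0868]
ft_force: [7.4, 4.1, -5.4]
```

```bash
python3 -m handwheel '[{"hand":1,"offset":[0.1,0,0],"twist":0},{"hand":1,"offset":[0,0,0],"twist":0}]'|grep -E "eef|ft_f"; python3 -m handwheel '[{"hand":1,"offset":[0.1,0,0],"twist":0},{"hand":1,"offset":[0,0,0],"twist":0}]'|grep -E "eef|ft_f"
```

```text
eef_pos: [0.5235, 0.1694, 0.0868]
ft_force: [7.4, 5.4, -6.2]
eef_pos: [0.5235, 0.1697, 0.0868]
ft_force: [6.4, 2.9, -4.3]
```

```bash
python3 -m handwheel '[{"hand":1,"offset":[0.1,0,0],"twist":0},{"hand":1,"offset":[0,0,0],"twist":0},{"hand":1,"offset":[0,0,0],"twist":0}]'|grep -E "eef|ft_f"; python3 -m handwheel '[{"hand":1,"offset":[0.1,0,0],"twist":0},{"hand":1,"offset":[0,0,0],"twist":0},{"hand":1,"offset":[0,0,0],"twist":0}]'|grep -E "eef|ft_f"
```

```text
eef_pos: [0.5236, 0.1698, 0.0868]
ft_force: [5.8, 2.3, -4.1]
eef_pos: [0.5235, 0.1699, 0.0868]
ft_force: [5.3, 0.0, -3.0]
```

```bash
python3 - <<'E'
from h import *
f=imaging.grab_frame("scene");c=f["color"][170:250,330:450];cv2.imwrite("pics/t3.png",cv2.resize(c,(780,520),interpolation=2))
s=env.state();print(s["eef_pos"],s["ft_force"],s["gripper_force"],s["time_s"])
E
```

```text
[0.52353333 0.16991891 0.08681265] [ 6.3567219   0.4817698  -3.16536701] 29.99976001912728 14.075
```

View pics/t3.png

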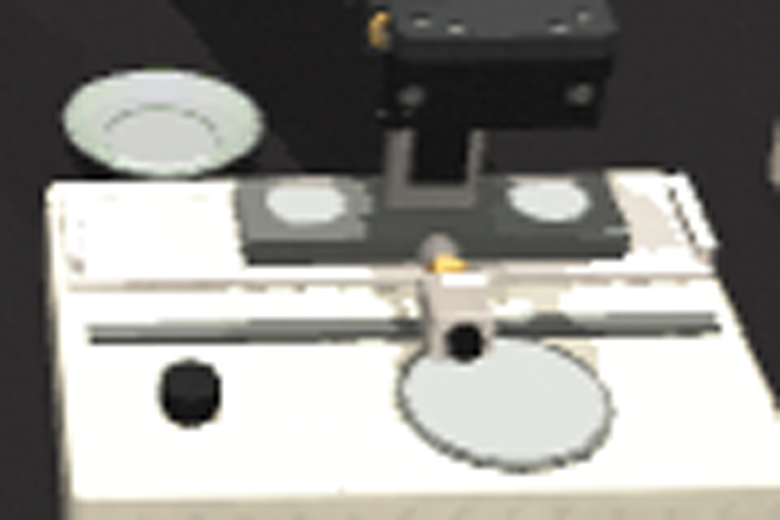

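The ball at (438,248) now sits in the notch, the fingers still hold the tab, and there is almost no force along the rail. I'll hand it in.

```bash
python3 -c 'from workcell import env;print(env.close_job())'
```

```text
the job is handed in; nothing more can be done
None
```

I pressed the pedal to its stop, let it spring back up, then slid the stage left until the ball clicked into the notch; I handed the job in at about 14 s, still holding the tab.

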